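# Photograph the bud vase on the copy stand

## Robot

A 6-joint arm with a two-finger parallel gripper is mounted at the origin on the work surface. World frame = base frame: x ahead of the robot, y to its left, z up, the work surface at z = 0. Lengths are in m, angles in rad, forces in N, time in s.
With the tool pointing down it reaches from about 0.35 to 0.975 m from the base axis. Payload 4.9 kg.
Tool frame: the origin (TCP) lies on the centre line of the jaws, within the pads' length; the fingertips stand ctrl.tcp_to_tips ahead of it and the grasp point (between the pads) lies 3 mm ahead of it (ctrl.tcp_to_tips is the distance from the TCP to the fingertips, in m); z points along the fingers, y is the direction in which the jaws open and shut (so a half turn about z gives the same grasp; the last joint's range is limited). The gripper opens to 85 mm and grips with 20 to 120 N. Pads are 22 mm wide; open, the fingers measure 114 mm over their backs; the gripper's body (76 mm by 85 mm) begins 54 mm behind the grasp point. The pads swing forward as they close: fully open they stand 13 mm farther back than shut.
Start: joints at [-1.243, 0.053, 1.613, -0, 1.476, -0.119], TCP at [0.27, -0.564, 0.221] pointing down, gripper open.
Joint ranges: [-3.01, 3.01], [-1.01, 2.22], [0.06, 2.58], [-1.02, 4.17], [0.09, 2.62], [-3.14, 3.14]. Speed limits (rad/s): [2.57, 2.57, 3.14, 3.14, 3.14, 3.14].

## Interface

Orientations are given as a rotation vector (axis times angle).
In Python, from station import ctrl, vision gives the robot as it stands.
- The arm moves only by the tool jog_arm, never from a script. Its argument "deltas" is a list of rows, each a list of 7 numbers: the turn, a rotation vector about the tool's x, y, z in rad, then the shift along the tool's x, y, z in cm, then the opening, from 0 (shut) to 1 (fully open). A call has 1 to 12 rows; each row shifts and turns the commanded pose from where the row before left it, along the tool's axes as they then stand; what a row does not reach is not made up. A row lasts 1/12 s, in which the tool goes at most 41.7 mm and 7.16 degrees, less where a joint would pass 70% of its speed; a pose out of reach is approached as far as the arm can. A call with a gripper value outside its range is refused whole. The fingers move at their own pace and stop on an object; "grip_force" is the grip in N (left out, the last holds). Time passes only in rows, so rows that do not move let the fingers close. It gives the time, the measured TCP pose, the force and the opening at its end, in the units of the state.
- ctrl.get_obs(): the state, without advancing time (a new reading comes with each control period).
- vision.get_image(name): name is "side" or "top" or "wrist"; returns (picture, depth): 480x640x3 uint8, red, green, blue; 480x640 float32, m along the optical axis (not along the pixel's ray), 0 where there is no reading.
- vision.calibration(name): a dict with "fx", "fy", "cx", "cy" (pixels), "rvec" (rotation vector, rad) and "tvec" (3), from world to camera coordinates, as OpenCV has them; the wrist camera has in their place "hand_eye" (4x4, takes a point from camera to tool coordinates, whose origin is the TCP and whose axes are the flange's). Camera axes: x right, y down, z forward; pixel columns grow to the right and rows downward; lengths in m; the calibration is good to about 2 mm. A picture is of the moment at which its call begins: read the wrist's pose just before it. calibration takes no time and is no camera call.
- ctrl.finish_job(): hands the job in, once; it reports no verdict.
The state is a dict: "t": time; "q": joint angles; "dq": joint speeds; "effort": joint torques, N m; "tool_pos": TCP position; "tool_rot": TCP orientation; "contact_force": force on the tool from outside, world axes, zero at the start; "wrist_torque": the same for the moment, N m; "opening": finger opening in m.
Only numpy, scipy, OpenCV 4.12 (cv2) and the standard library are available. Lean on these libraries where they do the work, as an engineer would, in place of code of your own. Each camera call takes 0.05 s, during which the arm holds its last target. There are 200 camera calls.

## Task

Take the product picture of the narrow-necked bud vase: swing the dust cover fully aside from the camera's lens, then stand the vase upright in the middle of the banding wheel and let go of it. Then half-press the camera's two-stage shutter button to its first click and keep it there for about a second and a half while the camera focuses, press it fully down, and let it come up. Leave the cover open, do not knock the camera stand, and leave the other ware on the board standing where it is.

Things in the scene. Friction and masses are not known exactly. Their poses are not given: they have to be found in the camera images.
- rig: Fixed copy stand; origin on the table, x away from the robot, z up. Base 210 x 180 x 14 mm. It carries the camera and, above it, a level black lamp panel: rig x -3 to 157, y -110 to 110, z 379 to 401 mm. The panel overhangs all but the front of the camera's top, so reach the button with the tool tilted, from the front. Over 45 N on anything it carries counts as a knock.
- lens (a point): Centre of the lens front, a black tube end 68 mm wide. Axes are the camera's: -x where the lens looks (30 degrees below level), z the camera's own up, y along its width. Tube 60 mm long, back to the black camera box, 150 mm wide (y), 95 high, 70 deep, its centre 95 mm behind (+x) and 5 mm above this point. A hump 46 mm wide, 17 mm high is in the middle of its top.
- cover (a joint): Dust cover's angle in rad: 0 = over the lens, grows as it swings towards the camera's -y side (the robot's right), 1.6 = stop. It stays where it is left (stiff hinge, about 0.6 N at the tab); the lens is clear above 1.2.
- cover_tab (a point): Free end of the cover's tab. The cover is a flat grey disc 72 mm wide, 5 mm thick, before the lens; it swings in its own plane about an axis along camera x. Its pivot is 6 mm before (-x) and 60 mm below (camera z) the lens point. The tab, 14 mm wide, 10 mm thick, 32 mm out from the disc, ends 128 mm from the pivot; at angle 0 it points along camera z.
- shutter_top (a point): Top centre of the shutter button, a bare metal cap 26 mm wide on the camera's top at its +y end (robot's left), 18 mm proud at rest; moves with it. z points outward (camera z, 30 degrees from vertical, leaning to the robot). Two stages: 5 mm of light travel (1 to 3 N) to the click, where it stays put until 8 N; then 5 mm more (8 to 12 N) to the bottom. Springs back.
- shutter_half (a joint): First-stage travel of the button, m: 0 at rest, 0.005 at the click (stays there in the second stage). At half-press this is above 0.004.
- shutter_full (a joint): Second-stage travel, m: 0 up to and at the click (below 0.0015 at half-press), 0.005 fully down.
- wheel_top (a point): Centre of the top face of the banding wheel, a dark cast-iron disc 130 mm wide, top 50 mm over the table; fixed, does not turn. It stands before the lens.
- vase_mid (a point): Centre, half-way up, of the loose white bud vase: 130 mm high, belly 74 mm wide 30 mm above its foot, foot 54 mm wide; straight neck 28 mm wide from 80 mm to 130 mm above its foot. z up. About 250 g.
- vase: The same vase; origin at the middle of its underside.
- tumbler: Bystander on the board: white tumbler 74 mm wide, 95 mm high; origin at its underside.
- bowl: Bystander on the board: white bowl 92 mm wide, 55 mm high; origin at its underside.
- cylinder: Bystander on the board: tall plain clay beaker without a neck, 62 mm wide, 180 mm high; origin at its underside.
- board: Fixed wooden ware board 230 x 230 x 18 mm holding the vase and the bystanders in a two by two pattern, about 105 mm apart; origin at its underside. Left or right of the robot's middle.
- basket: Fixed white plastic basket of tools, 180 x 200 mm, 90 mm high (tools to 115 mm), on the other side; origin at its underside.

How it is judged:
On the way, in this order (a step that is already met when the one before it is completed fails the run):
1. the dust cover is swung clear of the lens (value of joint cover above 1.2 rad), for 0.2 s.
2. the vase stands upright in the middle of the banding wheel, let go (horizontal distance between vase_mid and wheel_top below 0.025 m and angle between vase_mid's own z axis and vertical below 0.1 rad and z of vase_mid in the frame of wheel_top between 0.059 and 0.071 m and contact force between the fingers and vase below 0.1 N), for 0.2 s.
3. the shutter button is held at its first click for 1 s (value of joint shutter_half above 0.004 m and value of joint shutter_full below 0.0015 m), for 1 s.
4. the shutter button is pressed fully down (value of joint shutter_full above 0.004 m), for 0.05 s.
At the end, for the whole second after the job is handed in: The cover is open past 1.2 rad; the vase stands still and upright (within 0.1 rad) on the banding wheel within 25 mm of its centre, not held; the shutter button is up again (all of step 2 and value of joint cover above 1.2 rad and value of joint each of shutter_half, shutter_full below 0.0015 m and linear speed of vase below 0.02 m/s); the robot touches nothing.
It fails at once if the tumbler, bowl or tall beaker is shifted by over 30 mm or tipped ((distance of tumbler from where it was at the start of the episode above 0.03 m or angle between tumbler's own z axis and vertical above 0.35 rad) or (distance of bowl from where it was at the start of the episode above 0.03 m or angle between bowl's own z axis and vertical above 0.35 rad) or (distance of cylinder from where it was at the start of the episode above 0.03 m or angle between cylinder's own z axis and vertical above 0.35 rad)).
It fails at once if the vase is tipped over (angle between vase's own z axis and vertical above 0.7 rad).
It fails at once if the button is pressed fully before the vase is on the wheel (value of joint shutter_full above 0.0025 m and horizontal distance between vase_mid and wheel_top above 0.03 m).
It fails at once if the camera stand is knocked (over 45 N) (contact force between any of the arm, the fingers and rig above 45 N).
It also fails if it takes over 67 s, if anything falls off the work surface, if the arm or the gripper's body presses on something with over 40 N, if the wrist force passes 120 N, or if a joint passes its speed limit or range.

## Working session

There is one attempt and no reset: what is moved stays moved. The work goes in short steps, Python scripts to look and compute and a tool call to move; the robot and the scene stay as the last step left them, time stands still between calls to the robot, and variables do not carry over. Pictures are saved under pics/ and viewed, about 8 in all and at most 12, crops included, and the job is handed in when it is done.

Besides the shell and the picture viewer there is one more tool, called after "Emit:" as name(argument=value, ...) on one line, values as JSON. jog_arm: Moves the arm, as the interface text tells. Its arguments: {"type":"object","properties":{"deltas":{"type":"array"},"grip_force":{"type":"number"}},"required":["deltas"]}

```bash
ls; mkdir -p pics
python3 - <<'E'
from station import ctrl, vision
import cv2,numpy as np
print(ctrl.get_obs()); print(ctrl.tcp_to_tips)
for n in("side","top","wrist"):
    c=vision.calibration(n); print(n,c)
    im,d=vision.get_image(n); np.savez(f"pics/{n}0.npz",im=im,d=d)
    cv2.imwrite(f"pics/{n}0.png",im[:,:,::-1])
E
```

```text
pics
{'t': 0.0, 'q': array([-1.24303101e+00,  5.33735218e-02,  1.61430495e+00,  1.81631509e-05,
        1.47599725e+00, -1.19013809e-01]), 'dq': array([ 0.00025523,  0.00185677, -0.00054022,  0.00026504, -0.00050201,
        0.00020345]), 'effort': array([-7.57034340e-04, -3.93681800e+01, -3.70180464e+01, -1.99612364e-04,
        6.94152943e-03,  9.63327125e-06]), 'tool_pos': array([ 0.26982646, -0.5630349 ,  0.21934617]), 'tool_rot': array([-3.06150930e+00, -6.95514546e-01,  3.12454044e-04]), 'contact_force': array([5.96307983e-04, 7.87728447e-01, 2.35854265e-01]), 'wrist_torque': array([ 0.01147154, -0.03753812,  0.0457599 ]), 'opening': 0.08534259425040648}
0.022
side {'fx': 435.45135993625644, 'fy': 435.45135993625644, 'cx': 318.0538937311068, 'cy': 243.52673778118137, 'rvec': array([ 0.72055026, -2.5282267 ,  1.18480124]), 'tvec': array([0.51085361, 0.33856829, 0.81749817])}
top {'fx': 503.69023653871193, 'fy': 503.69023653871193, 'cx': 319.6111575889095, 'cy': 238.88123810732142, 'rvec': array([ 2.19432418, -2.19810272,  0.06558028]), 'tvec': array([-6.63959809e-04,  5.64549269e-01,  1.33505832e+00])}
wrist {'fx': 380.47601778182866, 'fy': 380.47601778182866, 'cx': 314.6193102658157, 'cy': 242.44079791083394, 'hand_eye': array([[ 1.40600052e-03, -9.56705200e-01, -2.91055294e-01,
         7.41004988e-02],
       [ 9.99997565e-01,  1.84012332e-03, -1.21783887e-03,
         7.42644331e-04],
       [ 1.70069042e-03, -2.91052873e-01,  9.56705458e-01,
        -1.52356171e-01],
       [ 0.00000000e+00,  0.00000000e+00,  0.00000000e+00,
         1.00000000e+00]])}
```

Run:
```python
import cv2,numpy as np
a=[cv2.imread(f"pics/{n}0.png") for n in("side","top")]
cv2.imwrite("pics/a.png",cv2.resize(np.vstack(a),(450,600)) if 0 else a[0])
```

```text
(no output)
```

View pics/side0.png

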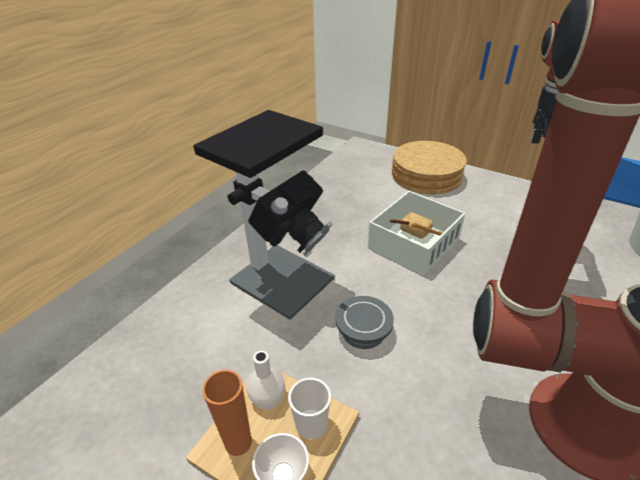

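View pics/top0.png

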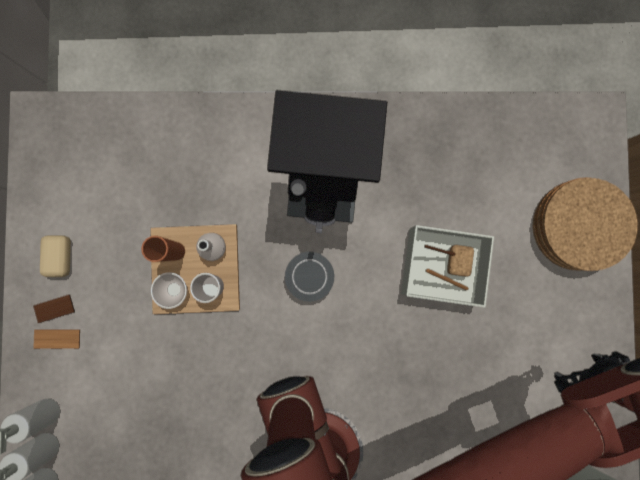

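The side view shows the wheel at about (364,317), the vase mouth at (262,357), the button at (281,206) and the cover edge-on at about (316,237). In the top view the wheel is at (310,277), the vase mouth at (203,246), the button at (298,187), and the lamp panel is above the camera.

```bash
cat > h.py <<'E'
import numpy as np,cv2
from scipy.spatial.transform import Rotation as R
from station import ctrl,vision
def cam(n,obs=None):
    c=vision.calibration(n); K=np.array([[c['fx'],0,c['cx']],[0,c['fy'],c['cy']],[0,0,1]])
    if 'rvec' in c: Rw=R.from_rotvec(c['rvec']).as_matrix(); t=np.array(c['tvec'])
    else:
        T=np.eye(4); T[:3,:3]=R.from_rotvec(obs['tool_rot']).as_matrix(); T[:3,3]=obs['tool_pos']
        W=np.linalg.inv(T@c['hand_eye']); Rw=W[:3,:3]; t=W[:3,3]
    return K,Rw,t
def ray(C,p):
    K,Rw,t=C; d=Rw.T@np.linalg.inv(K)@[p[0],p[1],1]; return -Rw.T@t,d
def plane(C,p,z):
    o,d=ray(C,p); return o+d*(z-o[2])/d[2]
def tri(C1,p1,C2,p2):
    o1,d1=ray(C1,p1);o2,d2=ray(C2,p2); s=np.linalg.lstsq(np.c_[d1,-d2],o2-o1,rcond=None)[0]
    a,b=o1+s[0]*d1,o2+s[1]*d2; return (a+b)/2,np.linalg.norm(a-b)
def cloud(C,d):
    v,u=np.indices(d.shape); K,Rw,t=C
    P=np.stack([(u-K[0,2])/K[0,0]*d,(v-K[1,2])/K[1,1]*d,d],-1); return (P-t)@Rw
def proj(C,X):
    K,Rw,t=C; p=(np.asarray(X)@Rw.T+t)@K.T; return p[...,:2]/p[...,2:]
E
python3 - <<'E'
from h import *
S=cam('side');T=cam('top')
print("cams",ray(S,(0,0))[0],ray(T,(0,0))[0])
s=np.load('pics/side0.npz');t=np.load('pics/top0.npz')
Ps=cloud(S,s['d']);Pt=cloud(T,t['d'])
for n,a,b in(("wheel",(364,317),(310,277)),("mouth",(262,357),(203,246)),("button",(281,204),(298,187))):
    print(n,tri(S,a,T,b),Ps[a[1],a[0]],Pt[b[1],b[0]])
# panel
m=(Pt[...,2]>.37)&(Pt[...,2]<.42)&(Pt[...,0]>.5)
m=cv2.morphologyEx(m.astype('uint8'),cv2.MORPH_OPEN,np.ones((5,5)))>0
q=Pt[m]; r=cv2.minAreaRect(q[:,:2].astype('float32')); print("panel",r,np.median(q[:,2]), cv2.boxPoints(r))
# wheel
for z,w in((.05,.006),):
    m=(abs(Pt[...,2]-z)<.008)&(abs(Pt[...,0]-.48)<.12)&(abs(Pt[...,1]-.02)<.12); q=Pt[m]
    print("wheel",cv2.minEnclosingCircle(q[:,:2].astype('float32')),np.median(q[:,2]))
A=cv2.resize(s['im'][160:280,220:350,::-1],(400,370),interpolation=cv2.INTER_CUBIC)
B=cv2.resize(t['im'][165:245,270:370,::-1],(400,320),interpolation=cv2.INTER_CUBIC)
V=cv2.resize(s['im'][330:450,200:330,::-1],(400,370),interpolation=cv2.INTER_CUBIC)
W=cv2.resize(t['im'][225:305,165:265,::-1],(400,320),interpolation=cv2.INTER_CUBIC)
o=np.zeros((600,800,3),'uint8')
o[:320,:400]=B;o[:320,400:]=W
o[320:,:400]=A[:280]; o[320:,400:]=V[:280]
cv2.imwrite('pics/c.png',o)
E
```

```text
cams [0.19360122 0.61627313 0.79159911] [0.49086417 0.00533045 1.36386252]
wheel (array([0.46500512, 0.02456842, 0.04742319]), np.float64(0.0037071456226191258)) [0.46546671 0.02798727 0.05069517] [0.4634513  0.02368798 0.05304547]
mouth (array([0.54079509, 0.28075835, 0.14732749]), np.float64(0.0005363584177439219)) [0.54121361 0.28071399 0.14700214] [0.54041139 0.27970638 0.15128464]
button (array([0.65924442, 0.04509969, 0.29561392]), np.float64(0.002413408477201311)) [0.65299856 0.05090505 0.30103431] [0.65846686 0.04532834 0.30699605]
panel ((0.7460090517997742, -0.014381952583789825), (0.22012758255004883, 0.1617153137922287), 84.11368560791016) 0.4014596045678722 [[ 0.65429014 -0.11557306]
 [ 0.8151528  -0.13215776]
 [ 0.83772796  0.08680915]
 [ 0.6768653   0.10339385]]
wheel ((0.46655693650245667, 0.026199279353022575), 0.06492070108652115) 0.05100192097548403
```

View pics/c.png

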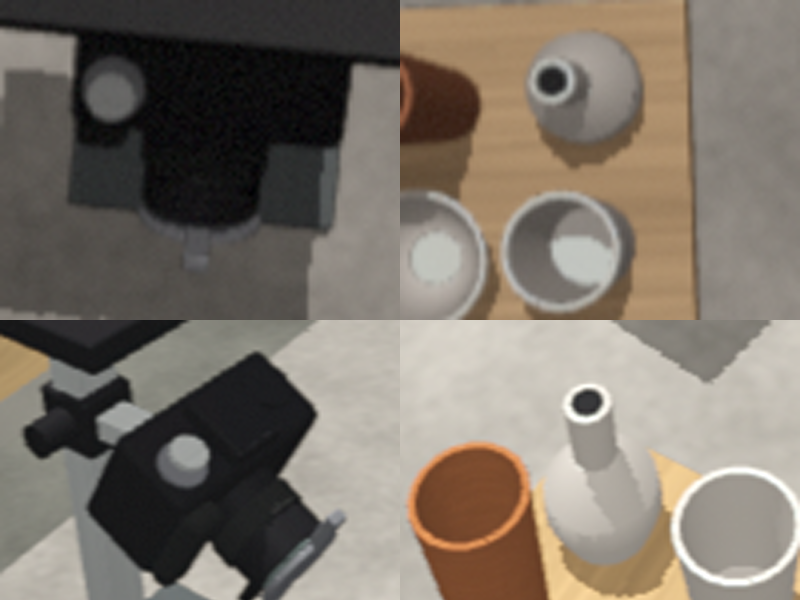

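Run:
```python
from h import *
np.set_printoptions(precision=4,suppress=True)
S=cam('side');T=cam('top')
y=np.arctan2(-.0166,.1609); Rr=R.from_euler('z',y).as_matrix(); Rc=Rr@R.from_euler('y',-30,degrees=True).as_matrix()
o=np.array([.6694,-.0065,0]); print(Rc)
b,e=tri(S,(281.1,201.6),T,(297.2,189.5)); t,e2=tri(S,(330.4,224),T,(319,231.2)); print(b,e,t,e2)
lens=t-Rc@[-.006,0,.068]; print("lens",lens,"rig frame",Rr.T@(lens-o)); print("button in cam",Rc.T@(b-lens), "rig",Rr.T@(b-o))
s=np.load('pics/side0.npz');P=cloud(S,s['d'])
q=(P-lens)@Rc
# camera box cloud
m=(q[...,0]>-.03)&(q[...,0]<.15)&(abs(q[...,1])<.1)&(q[...,2]>-.08)&(q[...,2]<.12)
top=m&(q[...,0]>.065)&(q[...,2]>.045)&(q[...,2]<.06); print("boxtop z,x,y range",np.median(q[top][:,2]),np.percentile(q[top],[2,98],axis=0))
h=m&(q[...,2]>.061)&(q[...,1]>.03); print("button",np.percentile(q[h],[5,50,95],axis=0))
c=m&(q[...,0]<-.0)&(q[...,0]>-.02); print("cover",np.percentile(q[c],[2,50,98],axis=0))
print("vase",tri(S,(262,357),T,(203,246)))
t0=np.load('pics/top0.npz');Pt=cloud(T,t0['d'])
# ware rims
for n,c0,z0,z1 in(("beaker",(155,249),.17,.22),("bowl",(170,290),.06,.085),("tumbler",(205,289),.1,.125),("mouth",(203,246),.13,.165)):
    w=Pt[c0[1]-30:c0[1]+30,c0[0]-24:c0[0]+24].reshape(-1,3); w=w[(w[:,2]>z0)&(w[:,2]<z1)]
    print(n,cv2.minEnclosingCircle(w[:,:2].astype('f4')),len(w))
```

```text
[[ 0.8615  0.1026 -0.4974]
 [-0.0889  0.9947  0.0513]
 [ 0.5     0.      0.866 ]]
[0.6541 0.0475 0.3044] 0.0013271609993061224 [0.5684 0.0008 0.2512] 0.000636717113900617
lens [ 0.6074 -0.0033  0.1953] rig frame [-0.062  -0.0031  0.1953]
button in cam [0.0903 0.0553 0.0738] rig [-0.0207  0.0521  0.3044]
boxtop z,x,y range 0.05417456745695459 [[ 0.0658 -0.0657  0.0472]
 [ 0.1297  0.0773  0.0596]]
button [[0.0788 0.0448 0.0691]
 [0.089  0.057  0.072 ]
 [0.0995 0.0673 0.0746]]
cover [[-0.0101 -0.0243 -0.058 ]
 [-0.0066  0.0083  0.0164]
 [-0.0011  0.0368  0.0705]]
vase (array([0.5408, 0.2808, 0.1473]), np.float64(0.0005363584177439219))
beaker ((0.533795952796936, 0.38256344199180603), 0.031868137419223785) 319
bowl ((0.44793418049812317, 0.38426098227500916), 0.060372572392225266) 302
tumbler ((0.44088026881217957, 0.2832385003566742), 0.036859720945358276) 207
mouth ((0.5443199276924133, 0.28121548891067505), 0.013926912099123001) 116
```

Measurements are consistent: neck mouth z 0.147 (expected 0.148), wheel top 0.051, panel top 0.401, button radius and height OK. First I turn the tool in place so the wrist camera faces the robot, and shut the fingers.

Emit:
jog_arm(deltas=[[0,0,-0.123,0,0,-0.5,0],[0,0,-0.123,0,0,-0.5,0],[0,0,-0.123,0,0,-0.5,0],[0,0,-0.123,0,0,-0.5,0],[0,0,-0.123,0,0,-0.5,0],[0,0,-0.123,0,0,-0.5,0],[0,0,-0.123,0,0,-0.5,0],[0,0,-0.123,0,0,-0.5,0],[0,0,-0.123,0,0,-0.5,0],[0,0,-0.123,0,0,-0.5,0],[0,0,-0.123,0,0,-0.5,0],[0,0,-0.123,0,0,-0.5,0]])

```text
t: 1.15
tool_pos: [0.27, -0.5634, 0.2803]
tool_rot: [-1.79, -2.581, -0.001]
contact_force: [-0.2, 0.5, 0.4]
opening: 0.0002
```

Emit:
jog_arm(deltas=[[0,0,-0.123,0,0,-0.5,0],[0,0,-0.123,0,0,-0.5,0],[0,0,-0.123,0,0,-0.5,0],[0,0,-0.123,0,0,-0.5,0],[0,0,-0.123,0,0,-0.5,0],[0,0,-0.123,0,0,-0.5,0],[0,0,-0.123,0,0,-0.5,0],[0,0,-0.123,0,0,-0.5,0],[0,0,-0.123,0,0,-0.5,0],[0,0,0,0,0,-0.5,0]])

```text
t: 1.98
tool_pos: [0.27, -0.5634, 0.3303]
tool_rot: [-0.173, -3.137, -0.001]
contact_force: [0.2, 0.0, 0.0]
opening: 0.0
```

```bash
cat > geo.py <<'E'
from h import *
np.set_printoptions(precision=4,suppress=True)
yaw=-.103; Rr=R.from_euler('z',yaw).as_matrix(); Rc=Rr@R.from_euler('y',-30,degrees=True).as_matrix()
lens=np.array([.6074,-.0033,.1953]); button=np.array([.6541,.0475,.3044])
wheel=np.array([.466,.0255,.051]); neck=np.array([.5425,.281])
Rd=Rr@np.array([[-1,0,0],[0,1,0],[0,0,-1.]])          # tool down, camera to robot
def tilt(deg): return Rd@R.from_euler('y',-deg,degrees=True).as_matrix()
def go(pos,Rt):
    o=ctrl.get_obs(); Rn=R.from_rotvec(o['tool_rot']).as_matrix()
    print("t",o['t'],"pos",o['tool_pos'],"F",o['contact_force'],"op",o['opening'],"q",o['q'])
    print("turn(tool)",R.from_matrix(Rn.T@Rt).as_rotvec(),"shift cm (tool now)",100*Rn.T@(pos-o['tool_pos']),"(tool goal axes)",100*Rt.T@(pos-o['tool_pos']))
E
python3 - <<'E'
from geo import *
start=lens+Rc@[-.012,.050,.070]   # TCP, tips at z_c 48
print("start",start)
go(start,tilt(30)); go(start,Rd)
# theta vs tip path, coordinates rel pivot (y,z) mm
def theta(cy,cz):
    ys,zs=np.meshgrid(np.linspace(cy-14.5,cy+14.5,15),np.linspace(cz,cz+60,30)); p=np.c_[ys.ravel(),zs.ravel()]
    for th in np.arange(0,1.9,.01):
        r=np.array([-np.sin(th),np.cos(th)]);t=np.array([-np.cos(th),-np.sin(th)])
        a,b=p@r,p@t
        if not(((np.hypot(a-60,b)<36)|((abs(b)<7)&(a>60)&(a<128))).any()): return round(th,2)
for P in [(30,108),(0,104),(-20,100),(-40,95),(-60,85),(-75,72),(-85,58),(-92,48),(-95,40),(-97,36)]: print(P,theta(*P))
E
```

```text
start [0.5674 0.0511 0.2499]
t 1.9833 pos [ 0.27   -0.5634  0.3303] F [0.1992 0.0125 0.0424] op 1.951816749085399e-05 q [-1.243   0.0113  1.4749  0.      1.6563 -2.7039]
turn(tool) [-0.001 -0.524 -0.007] shift cm (tool now) [-22.8235  64.3385   8.0873] (tool goal axes) [-16.1273  64.1863  18.5953]
t 1.9833 pos [ 0.27   -0.5634  0.3303] F [0.1992 0.0125 0.0424] op 1.951816749085399e-05 q [-1.243   0.0113  1.4749  0.      1.6563 -2.7039]
turn(tool) [ 0.0009 -0.0004 -0.0069] shift cm (tool now) [-22.8235  64.3385   8.0873] (tool goal axes) [-23.2643  64.1863   8.0404]
(30, 108) 0.0
(0, 104) 0.21
(-20, 100) 0.4
(-40, 95) 0.0
(-60, 85) 0.0
(-75, 72) 0.0
(-85, 58) 0.0
(-92, 48) 0.0
(-95, 40) 0.0
(-97, 36) 0.0
```

Emit:
jog_arm(deltas=[[0,0,-0.007,-0.5,3.9,0,0],[0,0,0,-0.5,3.9,0,0],[0,0,0,-0.5,3.9,0,0],[0,0,0,-0.5,3.9,0,0],[0,0,0,-0.5,3.9,0,0],[0,0,0,-0.5,3.9,0,0],[0,0,0,-0.5,3.9,0,0],[0,0,0,-0.5,3.9,0,0],[0,0,0,-0.5,3.9,0,0],[0,0,0,-0.5,3.9,0,0],[0,0,0,-0.5,3.9,0,0],[0,0,0,-0.5,3.9,0,0]])

```text
t: 2.98
tool_pos: [0.3788, -0.1027, 0.3307]
tool_rot: [0.171, 3.136, -0.0]
contact_force: [0.7, -0.9, 0.4]
opening: -0.0001
```

Emit:
jog_arm(deltas=[[0,0,0,-0.5,3.9,0,0],[0,0,0,-0.5,3.9,0,0],[0,0,0,-0.5,3.9,0,0],[0,0,0,-0.5,3.9,0,0],[0,-0.105,0,0,0,0,0],[0,-0.105,0,0,0,0,0],[0,-0.105,0,0,0,0,0],[0,-0.105,0,0,0,0,0],[0,-0.104,0,0,0,0,0],[0,0,0,0,0,0,0]])

```text
t: 3.82
tool_pos: [0.413, 0.0491, 0.3286]
tool_rot: [0.14, 2.612, -0.035]
contact_force: [-0.6, -0.8, -0.2]
opening: 0.0001
```

Run:
```python
from geo import *
start=lens+Rc@[-.012,.050,.070]
go(start,tilt(30))
def path(P):
    th=0
    for cy,cz in P:
        ys,zs=np.meshgrid(np.linspace(cy-14.5,cy+14.5,15),np.linspace(cz,cz+60,30)); p=np.c_[ys.ravel(),zs.ravel()]
        while th<1.9:
            r=np.array([-np.sin(th),np.cos(th)]);t=np.array([-np.cos(th),-np.sin(th)]); a,b=p@r,p@t
            if not(((np.hypot(a-60,b)<36)|((abs(b)<7)&(a>60)&(a<128))).any()): break
            th+=.01
        print((cy,cz),round(th,2))
path([(50,108),(35,108),(20,108),(5,105),(-10,101),(-25,96),(-40,89),(-54,80),(-66,70),(-76,60),(-83,52),(-86,46),(-88,42)])
```

```text
t 3.8167 pos [0.413  0.0491 0.3286] F [-0.6151 -0.7539 -0.219 ] op 0.00011286589973954187 q [-0.0378 -0.9431  2.21   -0.0338  1.3498 -1.5032]
turn(tool) [-0.0003  0.0024 -0.0037] shift cm (tool now) [-9.3053  1.8284 14.5066] (tool goal axes) [-9.3461  1.7899 14.4851]
(50, 108) 0
(35, 108) 0
(20, 108) 0.02
(5, 105) 0.16
(-10, 101) 0.31
(-25, 96) 0.46
(-40, 89) 0.62
(-54, 80) 0.78
(-66, 70) 0.97
(-76, 60) 1.15
(-83, 52) 1.27
(-86, 46) 1.37
(-88, 42) 1.43
```

Emit:
jog_arm(deltas=[[0,0,0,-1.55,0.3,2.4,0],[0,0,0,-1.55,0.3,2.4,0],[0,0,0,-1.55,0.3,2.4,0],[0,0,0,-1.55,0.3,2.4,0],[0,0,0,-1.55,0.3,2.4,0],[0,0,0,-1.55,0.3,2.4,0],[0,0,0,0,0,0,0]])

```text
t: 4.4
tool_pos: [0.5701, 0.05, 0.2463]
tool_rot: [0.142, 2.625, -0.037]
contact_force: [-1.0, -0.3, 0.2]
opening: 0.0001
```

Emit:
jog_arm(deltas=[[0,0,0,0,-1,0,0],[0,0,0,0,-1,0,0],[0,0,0,0,-1,0,0],[0,0,0,0,-1.5,0.3,0],[0,0,0,0,-1.5,0.4,0],[0,0,0,0,-1.5,0.5,0],[0,0,0,0,-1.5,0.7,0],[0,0,0,0,-1.4,0.9,0],[0,0,0,0,-1.2,1.0,0],[0,0,0,0,-1.0,1.0,0],[0,0,0,0,0,0,0]])

```text
t: 5.32
tool_pos: [0.5789, -0.079, 0.2086]
tool_rot: [0.143, 2.619, -0.036]
contact_force: [-0.5, -0.9, -0.1]
opening: -0.0001
```

Run:
```python
from geo import *
o=ctrl.get_obs(); tip=o['tool_pos']+R.from_rotvec(o['tool_rot']).as_matrix()@[0,0,.022]
print(o['contact_force'],"tip cam",Rc.T@(tip-lens)*1000, "expect -12,-76,0")
s,d=vision.get_image('side');t,d2=vision.get_image('top')
A=cv2.resize(s[130:290,200:400,::-1],(700,560)); cv2.imwrite('pics/d.png',A)
```

```text
[-0.4589 -0.8571 -0.1153] tip cam [-11.216  -78.2097  -0.1989] expect -12,-76,0
```

View pics/d.png

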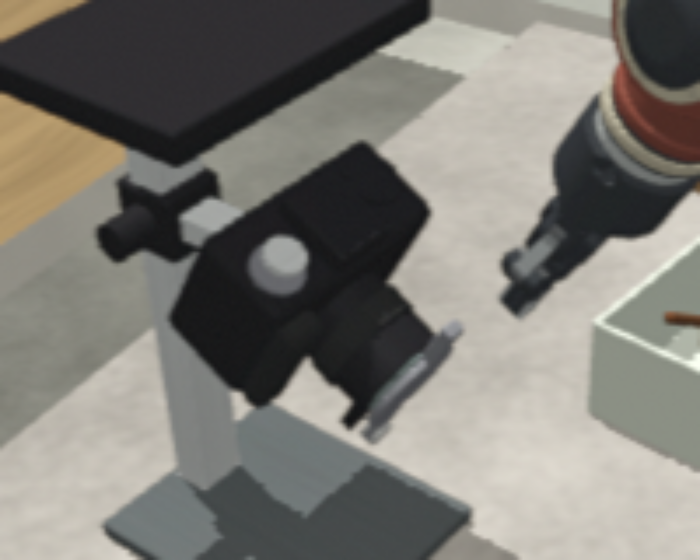

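The fingers passed the tab without touching it (tab still at about (330,224), tips at about (346,216)). I check where the tips really are.

Run:
```python
from geo import *
o=ctrl.get_obs(); Rt=R.from_rotvec(o['tool_rot']).as_matrix(); S=cam('side');T=cam('top')
print("proj tip side",proj(S,o['tool_pos']+Rt@[0,0,.022]),"top",proj(T,o['tool_pos']+Rt@[0,0,.022]))
s,d=vision.get_image('side');t,d2=vision.get_image('top')
for C,dd in((S,d),(T,d2)):
    P=cloud(C,dd); q=(P-o['tool_pos'])@Rt
    m=(abs(q[...,0])<.04)&(abs(q[...,1])<.04)&(q[...,2]>-.03)&(q[...,2]<.045)&(dd>0)
    print(m.sum(), "tool-frame pct",np.percentile(q[m],[0,5,50,95,100],axis=0)*1000)
    k=(P-lens)@Rc*1000; m=(k[...,0]>-25)&(k[...,0]<-1)&(abs(k[...,1])<20)&(k[...,2]>38)&(k[...,2]<80)
    print("tab cam",m.sum(),np.percentile(k[m],[0,5,50,95,100],axis=0))
A=cv2.resize(t[150:300,250:400,::-1],(600,600),interpolation=cv2.INTER_CUBIC); cv2.imwrite('pics/e.png',A)
```

```text
proj tip side [340.1241 223.9794] top [352.9968 223.6837]
51 tool-frame pct [[-10.9239  -2.5483 -29.5428]
 [ -9.71     1.9238 -29.3862]
 [  2.7035   9.7388 -23.1676]
 [ 11.1443  13.9319 -13.9275]
 [ 11.2197  14.3476 -12.1646]]
tab cam 65 [[-9.574  -3.6657 38.5615]
 [-9.3724 -2.1138 40.8184]
 [-5.7439  7.1055 61.1027]
 [-1.5763  9.383  71.193 ]
 [-1.0032 10.5864 72.5095]]
34 tool-frame pct [[-13.6663 -11.9271 -29.9909]
 [-13.1909  -9.7645 -29.7358]
 [-10.0581   2.1549 -25.4645]
 [ -6.7221  12.905  -15.4782]
 [ -6.262   15.1428 -11.2952]]
tab cam 18 [[-8.7158 -4.382  66.3621]
 [-7.8815 -4.1915 66.9622]
 [-4.3509  1.3471 68.6495]
 [-1.2133  6.8767 72.2996]
 [-1.1728  7.0191 72.8161]]
```

View pics/e.png

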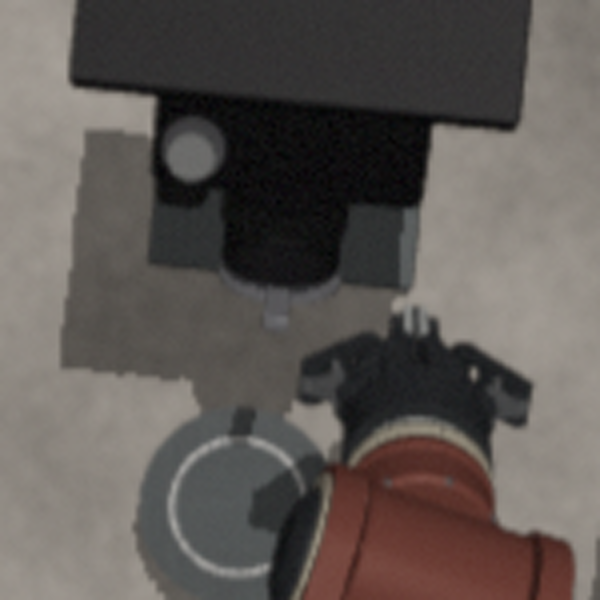

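Run:
```python
from geo import *
o=ctrl.get_obs(); Rt=R.from_rotvec(o['tool_rot']).as_matrix(); S=cam('side');T=cam('top')
p,e=tri(S,(346.5,218.5),T,(353.2,226.7)); print(p,e,"tool frame mm",Rt.T@(p-o['tool_pos'])*1000)
ax=np.array([o['tool_pos']+Rt@[0,0,k] for k in(-.06,-.04,-.02,0,.022,.035)])
print(proj(S,ax),proj(T,ax))
s,d=vision.get_image('side')
A=cv2.resize(s[180:240,310:380,::-1],(700,600),interpolation=cv2.INTER_CUBIC)
for u,v in proj(S,ax): cv2.circle(A,(int((u-310)*10),int((v-180)*10)),4,(0,0,255),-1)
cv2.imwrite('pics/f.png',A)
```

```text
[ 0.5785 -0.0794  0.2114] 0.007185115658718277 tool frame mm [ 1.1015 -2.5117 -0.1853]
[[355.6752 203.9445]
 [351.6107 208.9994]
 [347.6804 213.8875]
 [343.8776 218.6169]
 [339.8347 223.645 ]
 [337.5117 226.534 ]] [[353.2206 239.3038]
 [353.1054 235.2485]
 [352.9938 231.3204]
 [352.8856 227.5136]
 [352.7704 223.4595]
 [352.7042 221.1269]]
```

View pics/f.png

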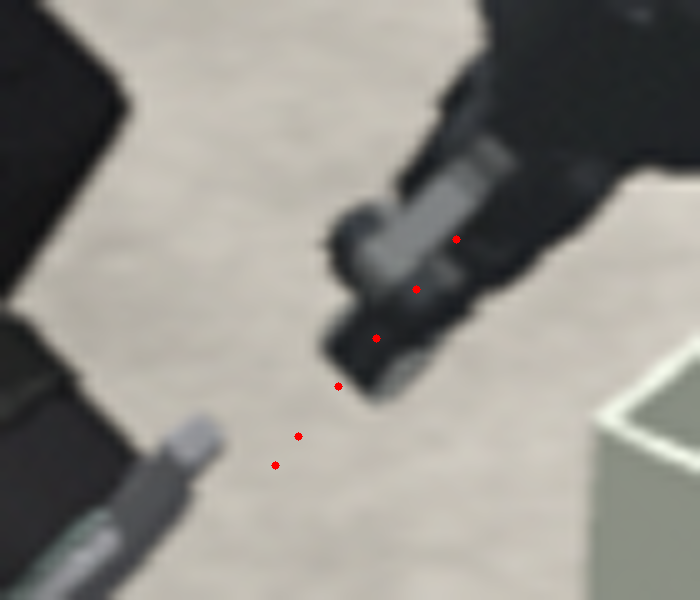

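Run:
```python
from geo import *
o=ctrl.get_obs(); C=cam('wrist',o); w,d=vision.get_image('wrist'); P=cloud(C,d)
cv2.imwrite('pics/g.png',w[:,:,::-1])
m=d>0; z=P[...,2]
h,e=np.histogram(z[m],bins=np.arange(-.05,.35,.005)); print([(round(e[i],3),h[i]) for i in np.argsort(-h)[:8]])
print("cam pos",ray(C,(0,0))[0])
q=(P-o['tool_pos'])@R.from_rotvec(o['tool_rot']).as_matrix()
m=(d>0)&(d<.3)&(abs(q[...,0])<.03)&(abs(q[...,1])<.03); print("fingers in tool frame",np.percentile(q[m],[0,2,50,98,100],axis=0)*1000)
```

```text
[(np.float64(-0.005), np.int64(138693)), (np.float64(0.01), np.int64(24841)), (np.float64(-0.0), np.int64(14197)), (np.float64(0.285), np.int64(12899)), (np.float64(0.28), np.int64(11681)), (np.float64(0.275), np.int64(8205)), (np.float64(0.27), np.int64(7086)), (np.float64(0.265), np.int64(5267))]
cam pos [ 0.4396 -0.0629  0.3064]
fingers in tool frame [[ -11.6287  -29.9986 -105.5964]
 [  -7.129   -28.3451 -103.5636]
 [  12.3414   -0.0479  -77.7008]
 [  19.7624   28.486   -23.7528]
 [  21.3252   29.9987  -13.3334]]
```

View pics/g.png

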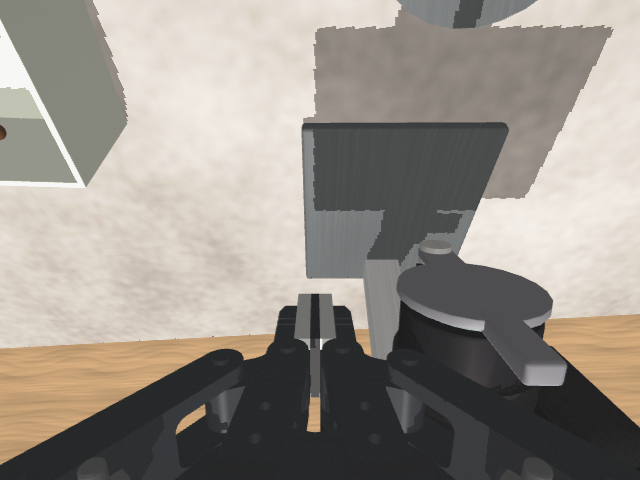

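All three views agree: the table and wheel come out at the right height, but the shut tips end about 12 mm behind the TCP instead of 22 mm ahead of it. I'll use the measured value. That means backing off, returning to the +y side and sweeping about 34 mm deeper.

Emit:
jog_arm(deltas=[[0,0,0,0,0,-3.0,0],[0,0,0,0,0,-3.0,0],[0,0,0,0,3.2,0,0],[0,0,0,0,3.2,0,0],[0,0,0,0,3.2,0,0],[0,0,0,0,3.2,0,0],[0,0,0,0,0,2.4,0],[0,0,0,0,0,2.4,0],[0,0,0,0,0,0,0]])

```text
t: 6.37
tool_pos: [0.5854, 0.052, 0.2165]
tool_rot: [0.135, 2.622, -0.036]
contact_force: [-1.6, -0.6, -0.2]
opening: 0.0001
```

Emit:
jog_arm(deltas=[[0,0,0,0,-1,0,0],[0,0,0,0,-1,0,0],[0,0,0,0,-1,0,0],[0,0,0,0,-1.5,0.3,0],[0,0,0,0,-1.5,0.4,0],[0,0,0,0,-1.5,0.5,0],[0,0,0,0,-1.5,0.7,0],[0,0,0,0,-1.4,0.9,0],[0,0,0,0,-1.2,1.0,0],[0,0,0,0,-1.0,1.0,0],[0,0,0,0,0,0,0]])

```text
t: 7.28
tool_pos: [0.5976, -0.0795, 0.1802]
tool_rot: [0.14, 2.614, -0.04]
contact_force: [-0.7, -3.1, 1.6]
opening: -0.0001
```

```bash
cat > cov.py <<'E'
from geo import *
o=ctrl.get_obs(); Rt=R.from_rotvec(o['tool_rot']).as_matrix(); S=cam('side')
tip=o['tool_pos']+Rt@[0,0,-.012]; print(o['t'],o['contact_force'],"tip cam",Rc.T@(tip-lens)*1000)
s,d=vision.get_image('side'); w,dw=vision.get_image('wrist')
k=(cloud(cam('wrist',o),dw)-lens)@Rc*1000
m=(dw>0)&(k[...,0]>-14)&(k[...,0]<1)&(np.hypot(k[...,1],k[...,2]+60)<140)&(k[...,2]>-70)
p=k[m]; f=p[np.hypot(p[:,1],p[:,2]+60)>100]
th=np.arctan2(-f[:,1],f[:,2]+60); print("n",len(p),len(f),"theta of far pts",np.percentile(th,[5,25,50,75,95]) if len(f) else None, "centroid",np.median(p,axis=0), "disc-theta",np.arctan2(-np.median(p[:,1]),np.median(p[:,2])+60))
A=np.hstack([cv2.resize(s[150:290,230:400,::-1],(400,330)),cv2.resize(w[:,:,::-1],(400,330))]); cv2.imwrite('pics/last.png',A)
E
python3 cov.py; cp pics/last.png pics/i.png
```

```text
7.2833 [-0.7253 -3.1195  1.6249] tip cam [ -9.2418 -76.7212  -0.1632]
n 17464 6719 theta of far pts [0.2867 0.3374 0.4204 1.0193 1.0929] centroid [ -7.1065 -44.0578  -2.6129] disc-theta 0.6547525640125882
```

View pics/i.png

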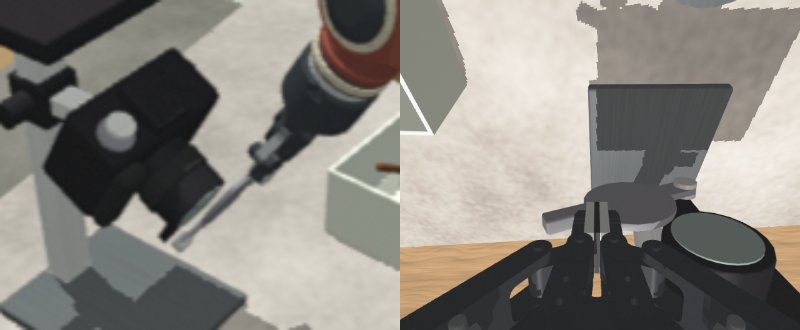

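The cover is now at about 1.05 rad and the lens glass is visible. I continue the sweep.

Emit:
jog_arm(deltas=[[0,0,0,0,-0.7,0.8,0],[0,0,0,0,-0.3,0.6,0],[0,0,0,0,-0.2,0.5,0],[0,0,0,0,0,0.4,0],[0,0,0,0,0,0,0]])

```text
t: 7.8
tool_pos: [0.6087, -0.0926, 0.161]
tool_rot: [0.137, 2.612, -0.044]
contact_force: [-2.7, -10.5, 3.1]
opening: -0.0004
```

```bash
python3 cov.py
```

```text
7.8 [ -2.7225 -10.4621   3.1401] tip cam [ -8.1093 -88.6207 -22.9692]
n 18204 7075 theta of far pts [0.4172 0.487  0.5925 0.8872 1.3644] centroid [ -6.8679 -54.2052 -22.7231] disc-theta 0.9683736301564367
```

Emit:
jog_arm(deltas=[[0,0,0,0,-0.3,0.1,0],[0,0,0,0,0,-1.0,0],[0,0,0,0,0,-3.0,0],[0,0,0,0,0,-3.0,0],[0,0,0,1.5,0,-3.0,0],[0,0,0,2.0,0,-2.0,0],[0,0,0,0,0,0,0]])

```text
t: 8.48
tool_pos: [0.5166, -0.0828, 0.2496]
tool_rot: [0.135, 2.609, -0.037]
contact_force: [0.0, -0.9, -1.1]
opening: -0.0002
```

```bash
python3 cov.py
```

```text
8.4833 [ 0.0291 -0.8603 -1.0687] tip cam [-44.0749 -88.4026 100.0755]
n 4174 569 theta of far pts [1.2999 1.3104 1.3186 1.3401 1.4003] centroid [ -6.8106 -54.6574 -35.2354] disc-theta 1.145378139527505
```

View pics/last.png

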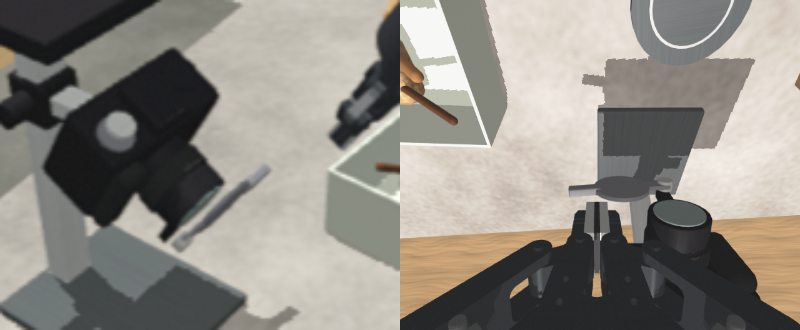

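Run:
```python
from geo import *
o_,d_=ray(cam('side'),(342.6,223)); a=(o_-lens)@Rc; b=d_@Rc
p=a+b*(-.006-a[0])/b[0]; print("tab end by side ray, cam mm",p*1000,"theta",np.arctan2(-p[1],p[2]+.06),"rho",np.hypot(p[1],p[2]+.06))
go(np.array([.5425,.281,.235]),Rd)
```

```text
tab end by side ray, cam mm [  -6.     -121.3293  -41.0514] theta 1.415872984895682 rho 0.12279998653032159
t 8.5833 pos [ 0.5178 -0.0832  0.2466] F [-0.0452 -0.4961 -0.3763] op -7.972047259376992e-05 q [-0.3778 -0.5938  2.1617  0.1559  1.0686 -1.8841]
turn(tool) [ 0.      0.5266 -0.0013] shift cm (tool now) [ 1.7435 36.4761  0.3426] (tool goal axes) [ 1.2914 36.4781  1.1595]
```

The cover is at about 1.35 to 1.41 rad by two readings, past the 1.2 needed. Next the tool goes upright and across to above the vase with the fingers part open.

Emit:
jog_arm(deltas=[[0,0.105,0,0,0,0,0.65],[0,0.105,0,0,0,0,0.65],[0,0.105,0,0,0,0,0.65],[0,0.106,0,0,0,0,0.65],[0,0.106,0,0,0,0,0.65],[0,0,0,0,3.6,0,0.65],[0,0,0,0,3.6,0,0.65],[0,0,0,0,3.6,0,0.65],[0,0,0,0,3.6,0,0.65],[0,0,0,0,3.6,0,0.65],[0,0,0,0,3.6,0,0.65],[0,0,0,0,3.6,0,0.65]])

```text
t: 9.58
tool_pos: [0.5442, 0.1693, 0.2434]
tool_rot: [-0.163, -3.131, -0.0]
contact_force: [0.3, 0.4, -0.1]
opening: 0.0556
```

Emit:
jog_arm(deltas=[[0,0,0,0.3,3.6,0.3,0.65],[0,0,0,0.3,3.6,0.3,0.65],[0,0,0,0.4,3.6,0.4,0.65],[0,0,0,0,0,0,0.65],[0,0,0,0,0,0,0.65]])

```text
t: 10.0
tool_pos: [0.5448, 0.2774, 0.2327]
tool_rot: [-0.158, -3.13, 0.002]
contact_force: [1.0, -0.1, 0.1]
opening: 0.0556
```

Run:
```python
from geo import *
go(np.array([.5425,.281,.20]),Rd)
o=ctrl.get_obs(); C=cam('wrist',o); w,d=vision.get_image('wrist'); P=cloud(C,d); q=(P-o['tool_pos'])@R.from_rotvec(o['tool_rot']).as_matrix()
f=(d>0)&(d<.26)&(abs(q[...,0])<.025)&(abs(q[...,1])<.06)&(q[...,2]<.02); print("finger z pct",np.percentile(q[f][:,2],[98,99.5,100]),"opening y", np.sort(np.abs(q[f&(q[...,2]>-.04)][:,1]))[:3] if (f&(q[...,2]>-.04)).any() else None)
m=(d>0)&(P[...,2]>.138)&(P[...,2]<.155)&(np.hypot(P[...,0]-.5425,P[...,1]-.281)<.04)
print("rim",m.sum(),cv2.minEnclosingCircle(P[m][:,:2].astype('f4')),np.median(P[m][:,2]))
for n,c in(("beaker",(.534,.3826)),("tumbler",(.441,.283))):
    m=(d>0)&(P[...,2]>.10)&(np.hypot(P[...,0]-c[0],P[...,1]-c[1])<.045); print(n,m.sum())
s,ds=vision.get_image('side')
A=np.hstack([cv2.resize(s[220:460,170:400,::-1],(400,400)),cv2.resize(w[:,:,::-1],(400,400))]); cv2.imwrite('pics/j.png',A)
```

```text
t 10.0 pos [0.5448 0.2774 0.2327] F [ 0.9654 -0.0721  0.1009] op 0.05561516620854768 q [ 0.3485  0.0186  1.6277  0.0017  1.5024 -1.1215]
turn(tool) [-0.0016 -0.0072  0.0021] shift cm (tool now) [0.2434 0.3393 3.2672] (tool goal axes) [0.2675 0.3337 3.2659]
finger z pct [-0.026  -0.0188 -0.0131] opening y [0.0269 0.0269 0.0269]
rim 1400 ((0.5432561635971069, 0.2806069552898407), 0.013967704027891159) 0.14714889194884143
beaker 15781
tumbler 3090
```

View pics/j.png

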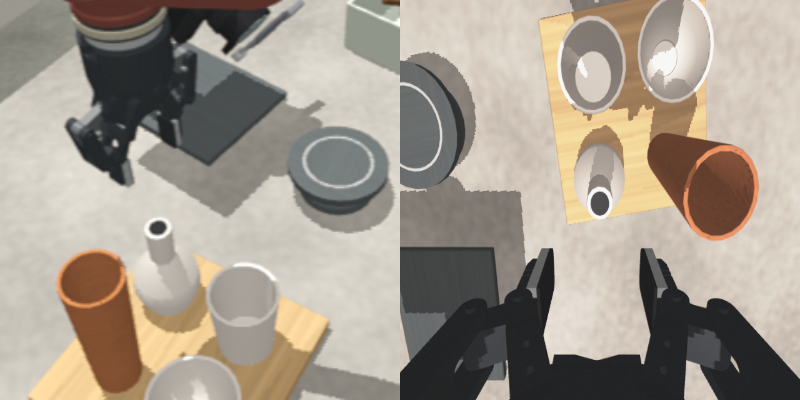

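The wrist view confirms the vase mouth at (0.543, 0.281, 0.147), between the fingers, with the tumbler and beaker well clear. I correct the position and go down so the tips reach about z 0.107.

Emit:
jog_arm(deltas=[[0,-0.007,0,0.15,0.33,0,0.65],[0,0,0,0,0,2.5,0.65],[0,0,0,0,0,3.0,0.65],[0,0,0,0,0,3.0,0.65],[0,0,0,0,0,2.5,0.65],[0,0,0,0,0,2.0,0.65],[0,0,0,0,0,1.0,0.65],[0,0,0,0,0,0,0.65]])

```text
t: 10.77
tool_pos: [0.5435, 0.277, 0.0923]
tool_rot: [-0.167, -3.136, 0.004]
contact_force: [1.0, 0.7, -0.3]
opening: 0.0553
```

Run:
```python
from geo import *
go(np.array([.5433,.2806,.092]),Rd)
w,d=vision.get_image('wrist');s,ds=vision.get_image('side')
A=np.hstack([cv2.resize(s[260:420,180:340,::-1],(400,400)),cv2.resize(w[:,:,::-1],(400,400))]); cv2.imwrite('pics/k.png',A)
```

```text
t 10.7667 pos [0.5435 0.277  0.0923] F [ 1.0412  0.7498 -0.3009] op 0.05534611054355852 q [ 0.3502  0.1293  1.7536 -0.0018  1.2605 -1.1137]
turn(tool) [-0.0023 -0.0009 -0.0033] shift cm (tool now) [0.0536 0.3583 0.0267] (tool goal axes) [0.0524 0.3584 0.0274]
```

View pics/k.png

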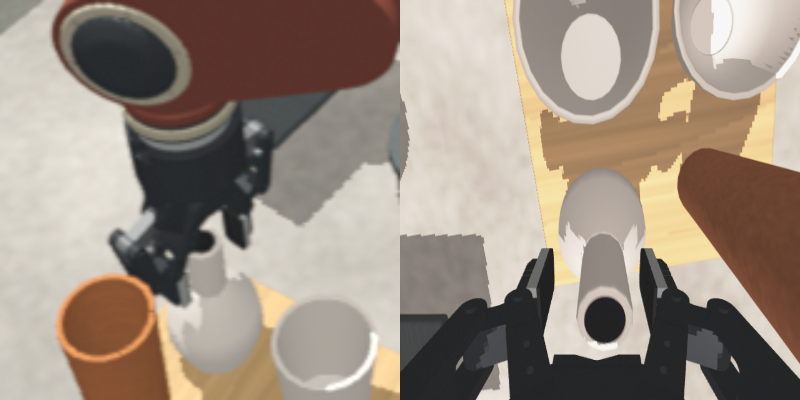

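The neck stands between the pads, with the near finger clear of the beaker. I centre 3.5 mm in y, close gently and lift a little.

Emit:
jog_arm(deltas=[[0,0,0,0,0.35,0,0.65],[0,0,0,0,0,0,0.5],[0,0,0,0,0,0,0.3],[0,0,0,0,0,0,0.15],[0,0,0,0,0,0,0.15],[0,0,0,0,0,0,0.15],[0,0,0,0,0,0,0.15],[0,0,0,0,0,0,0.15]], grip_force=40)

```text
t: 11.53
tool_pos: [0.5466, 0.2822, 0.097]
tool_rot: [0.164, 3.131, 0.001]
contact_force: [-0.3, -0.9, 5.5]
opening: 0.0268
```

Emit:
jog_arm(deltas=[[0,0,0,0,0,-0.5,0.15],[0,0,0,0,0,-1.0,0.15],[0,0,0,0,0,-1.5,0.15],[0,0,0,0,0,-2.0,0.15],[0,0,0,0,0,-2.0,0.15],[0,0,0,0,0,-2.0,0.15],[0,0,0,0,0,0,0.15],[0,0,0,0,0,0,0.15]])

```text
t: 12.2
tool_pos: [0.5457, 0.2823, 0.1865]
tool_rot: [0.164, 3.131, 0.001]
contact_force: [-0.5, -0.3, -2.6]
opening: 0.0272
```

```bash
cat > vs.py <<'E'
from geo import *
# vase measured by side, top and wrist clouds as white points under the tool
o=ctrl.get_obs(); Rt=R.from_rotvec(o['tool_rot']).as_matrix()
def vase(c,zmin):
    for n in('side','top','wrist'):
        C=cam(n,o); im,d=vision.get_image(n); P=cloud(C,d); hsv=cv2.cvtColor(im,cv2.COLOR_RGB2HSV)
        m=(d>0)&(np.hypot(P[...,0]-c[0],P[...,1]-c[1])<.05)&(P[...,2]>zmin)&(P[...,2]<zmin+.14)&(hsv[...,1]<60)&(hsv[...,2]>110)
        p=P[m]; 
        if len(p)<30: print(n,len(p)); continue
        print(n,len(p),"z range",np.percentile(p[:,2],[1,99]))
        out=[]
        for zz in np.arange(zmin+.01,zmin+.13,.02):
            k=p[abs(p[:,2]-zz)<.01][:,:2]
            if len(k)>15:  # algebraic circle fit
                s=np.linalg.lstsq(np.c_[2*k,np.ones(len(k))],(k**2).sum(1),rcond=None)[0]
                out.append((round(zz,3),s[:2].round(4),round(float(np.sqrt(s[2]+s[:2]@s[:2])),4)))
        print(*out,sep="\n")
E
python3 - <<'E'
from vs import *
go(np.array([wheel[0],wheel[1],.25]),Rd); vase(o['tool_pos'],.105)
E
```

```text
t 12.2 pos [0.5457 0.2823 0.1865] F [-0.5036 -0.3332 -2.6414] op 0.027241421492901697 q [ 0.3571  0.0468  1.6765 -0.0017  1.4124 -1.1087]
turn(tool) [ 0.0011  0.0061 -0.0017] shift cm (tool now) [  5.2074 -26.3614  -6.4085] (tool goal axes) [  5.2919 -26.3595  -6.3466]
side 1668 z range [0.1168 0.2389]
(np.float64(0.115), array([0.5375, 0.2866]), 0.0236)
(np.float64(0.135), array([0.543 , 0.2817]), 0.036)
(np.float64(0.155), array([0.5417, 0.2832]), 0.033)
(np.float64(0.175), array([0.5416, 0.2836]), 0.0234)
(np.float64(0.195), array([0.5464, 0.2822]), 0.0174)
(np.float64(0.215), array([0.5612, 0.2797]), 0.0316)
top 107 z range [0.1444 0.182 ]
(np.float64(0.155), array([0.5462, 0.2773]), 0.0277)
(np.float64(0.175), array([0.544 , 0.2792]), 0.023)
wrist 16896 z range [0.1405 0.2374]
(np.float64(0.135), array([0.5426, 0.2814]), 0.0361)
(np.float64(0.155), array([0.5415, 0.2816]), 0.0323)
(np.float64(0.175), array([0.5403, 0.2816]), 0.0221)
(np.float64(0.195), array([0.5436, 0.2814]), 0.0146)
(np.float64(0.215), array([0.5469, 0.2811]), 0.0175)
```

The vase is held: opening 27 mm, 2.6 N of weight, upright, foot at about z 0.108. I carry it over to the wheel.

Emit:
jog_arm(deltas=[[0,0.003,0,0.2,-1.0,-1.5,0.15],[0,0.003,0,0.4,-2.2,-1.5,0.15],[0,0,0,0.5,-2.6,0,0.15],[0,0,0,0.5,-2.6,0,0.15],[0,0,0,0.5,-2.6,0,0.15],[0,0,0,0.5,-2.6,0,0.15],[0,0,0,0.5,-2.6,0,0.15],[0,0,0,0.5,-2.6,0,0.15],[0,0,0,0.5,-2.6,0,0.15],[0,0,0,0.5,-2.6,0,0.15],[0,0,0,0.4,-1.6,0,0.15],[0,0,0,0.2,-0.6,0,0.15]])

```text
t: 13.35
tool_pos: [0.4645, 0.0251, 0.2135]
tool_rot: [-0.168, -3.132, 0.001]
contact_force: [1.3, 1.1, -2.5]
opening: 0.0271
```

Emit:
jog_arm(deltas=[[0,0,0,0,0,0,0.15],[0,0,0,0,0,0,0.15],[0,0,0,0,0,0,0.15]])

```text
t: 13.6
tool_pos: [0.466, 0.0277, 0.2149]
tool_rot: [-0.163, -3.135, -0.001]
contact_force: [-0.1, 0.3, -2.3]
opening: 0.0269
```

Run:
```python
from vs import *
go(np.array([.469,.0266,.1305]),Rd); vase(o['tool_pos'],.135)
```

```text
t 13.6 pos [0.466  0.0277 0.2149] F [-0.0533  0.2664 -2.3427] op 0.02685707958744183 q [-0.1007 -0.3361  1.9724  0.0005  1.5081 -1.5676]
turn(tool) [ 0.0005 -0.0029 -0.0009] shift cm (tool now) [-0.3319 -0.0794  8.4406] (tool goal axes) [-0.3076 -0.0754  8.4416]
side 1322 z range [0.1392 0.2667]
(np.float64(0.145), array([0.46  , 0.0317]), 0.026)
(np.float64(0.165), array([0.4623, 0.0276]), 0.0355)
(np.float64(0.185), array([0.4617, 0.0295]), 0.0321)
(np.float64(0.205), array([0.4612, 0.0307]), 0.0212)
(np.float64(0.225), array([0.4656, 0.0286]), 0.0163)
(np.float64(0.245), array([0.4772, 0.0267]), 0.0272)
top 0
wrist 16817 z range [0.1684 0.2658]
(np.float64(0.165), array([0.4627, 0.0268]), 0.0363)
(np.float64(0.185), array([0.4613, 0.027 ]), 0.0317)
(np.float64(0.205), array([0.4599, 0.0271]), 0.0208)
(np.float64(0.225), array([0.4638, 0.027 ]), 0.0143)
(np.float64(0.245), array([0.4635, 0.0273]), 0.0138)
```

Emit:
jog_arm(deltas=[[0,-0.003,0,-0.35,-0.1,1.5,0.15],[0,0,0,0,0,2.0,0.15],[0,0,0,0,0,2.0,0.15],[0,0,0,0,0,1.4,0.15],[0,0,0,0,0,0.7,0.15],[0,0,0,0,0,0.4,0.15],[0,0,0,0,0,0.2,0.15],[0,0,0,0,0,0,0.15],[0,0,0,0,0,0,0.15]])

```text
t: 14.5
tool_pos: [0.4702, 0.0255, 0.1346]
tool_rot: [0.164, 3.134, -0.0]
contact_force: [0.2, -0.4, -2.5]
opening: 0.0271
```

Emit:
jog_arm(deltas=[[0,0,0,0,0,0.15,0.15],[0,0,0,0,0,0.1,0.15],[0,0,0,0,0,0,0.15]])

```text
t: 14.75
tool_pos: [0.4696, 0.0255, 0.1312]
tool_rot: [0.165, 3.136, -0.0]
contact_force: [-1.1, 0.9, -0.9]
opening: 0.0269
```

Emit:
jog_arm(deltas=[[0,0,0,0,0,0.1,0.15],[0,0,0,0,0,0,0.15],[0,0,0,0,0,0,0.15]])

```text
t: 15.0
tool_pos: [0.4694, 0.0255, 0.1299]
tool_rot: [0.165, 3.136, -0.0]
contact_force: [-0.3, -0.3, -2.4]
opening: 0.0269
```

Run:
```python
from vs import *
print(o['contact_force'],o['tool_pos']); vase(o['tool_pos'],.052)
```

```text
[-0.3035 -0.3204 -2.3878] [0.4694 0.0255 0.1299]
side 1170 z range [0.0524 0.186 ]
(np.float64(0.062), array([0.4725, 0.0202]), 0.0394)
(np.float64(0.082), array([0.466 , 0.0253]), 0.0357)
(np.float64(0.102), array([0.465 , 0.0277]), 0.0311)
(np.float64(0.122), array([0.4649, 0.0278]), 0.0204)
(np.float64(0.142), array([0.474 , 0.0263]), 0.0203)
(np.float64(0.162), array([0.4821, 0.0239]), 0.0287)
top 0
wrist 16845 z range [0.0835 0.1809]
(np.float64(0.082), array([0.4662, 0.0246]), 0.0362)
(np.float64(0.102), array([0.4648, 0.0248]), 0.031)
(np.float64(0.122), array([0.4633, 0.025 ]), 0.0196)
(np.float64(0.142), array([0.4683, 0.0244]), 0.0153)
(np.float64(0.162), array([0.4675, 0.0252]), 0.0144)
```

Emit:
jog_arm(deltas=[[0,0,0,0,0,0.1,0.15],[0,0,0,0,0,0.05,0.15],[0,0,0,0,0,0,0.15],[0,0,0,0,0,0,0.15]])

```text
t: 15.48
tool_pos: [0.4698, 0.0254, 0.1291]
tool_rot: [0.164, 3.136, -0.0]
contact_force: [-1.1, -0.9, 1.9]
opening: 0.0269
```

The vase is down on the wheel (force went from -2.4 to +1.9 N). I let go and rise straight up.

Emit:
jog_arm(deltas=[[0,0,0,0,0,0,0.36],[0,0,0,0,0,0,0.42],[0,0,0,0,0,0,0.5],[0,0,0,0,0,0,0.6],[0,0,0,0,0,0,0.65],[0,0,0,0,0,0,0.65]])

```text
t: 15.98
tool_pos: [0.4694, 0.0255, 0.1284]
tool_rot: [0.164, 3.136, -0.0]
contact_force: [0.2, 0.3, -0.1]
opening: 0.0557
```

Emit:
jog_arm(deltas=[[0,0,0,0,0,-1,0.65],[0,0,0,0,0,-2,0.65],[0,0,0,0,0,-3,0.65],[0,0,0,0,0,-3,0.65],[0,0,0,0,0,-3,0.65],[0,0,0,0,0,-3,0.3],[0,0,0,0,0,-3,0],[0,0,0,0,0,0,0],[0,0,0,0,0,0,0]])

```text
t: 16.73
tool_pos: [0.4703, 0.0254, 0.3119]
tool_rot: [0.164, 3.13, -0.001]
contact_force: [-0.4, -0.3, -1.0]
opening: 0.0067
```

Run:
```python
from vs import *
vase((.466,.0255),.052)
Rt=tilt(42)
for dz in (.04,0): 
    zc=Rc[:,2]; tip=button+dz*zc; go(tip-Rt@[0,0,-.012],Rt)
```

```text
side 1243 z range [0.0523 0.1811]
(np.float64(0.062), array([0.4649, 0.0251]), 0.0345)
(np.float64(0.082), array([0.4662, 0.025 ]), 0.0358)
(np.float64(0.102), array([0.4653, 0.0271]), 0.0308)
(np.float64(0.122), array([0.4648, 0.0275]), 0.0196)
(np.float64(0.142), array([0.466 , 0.0253]), 0.0131)
(np.float64(0.162), array([0.4658, 0.0255]), 0.0131)
top 0
wrist 5271 z range [0.0521 0.1837]
(np.float64(0.062), array([0.4671, 0.0254]), 0.0453)
(np.float64(0.082), array([0.4692, 0.0241]), 0.0363)
(np.float64(0.102), array([0.4685, 0.0241]), 0.0325)
(np.float64(0.122), array([0.4691, 0.0241]), 0.0234)
(np.float64(0.142), array([0.4693, 0.0241]), 0.0143)
(np.float64(0.162), array([0.4687, 0.024 ]), 0.0137)
t 16.8833 pos [0.4686 0.0256 0.3071] F [ 0.5637 -0.1253 -0.0031] op 0.00046506131704758573 q [-0.1042 -0.3653  1.8436  0.      1.6646 -1.5702]
turn(tool) [-0.0006 -0.7344 -0.0017] shift cm (tool now) [-17.0156   4.1163  -2.3275] (tool goal axes) [-14.1952   4.0857   9.6797]
t 16.8833 pos [0.4686 0.0256 0.3071] F [ 0.5637 -0.1253 -0.0031] op 0.00046506131704758573 q [-0.1042 -0.3653  1.8436  0.      1.6646 -1.5702]
turn(tool) [-0.0006 -0.7344 -0.0017] shift cm (tool now) [-19.0202   4.1199   1.1339] (tool goal axes) [-13.3636   4.0857  13.5923]
```

The vase stands on the wheel at (0.466, 0.0255), upright and free. Now I tilt the tool for the shutter.

Emit:
jog_arm(deltas=[[0,-0.116,0,-0.8,0.7,-0.5,0],[0,-0.116,0,-0.8,0.7,-0.5,0],[0,-0.116,0,-0.8,0.7,0,0],[0,-0.116,0,-0.8,0.7,0,0],[0,-0.117,0,-0.8,0.6,0,0],[0,-0.117,0,-0.8,0.6,0,0],[0,0,0,0,0,0,0],[0,0,0,0,0,0,0]])

```text
t: 17.55
tool_pos: [0.5163, 0.061, 0.329]
tool_rot: [0.127, 2.446, -0.047]
contact_force: [0.2, -0.0, -0.0]
opening: -0.0001
```

```bash
cat > bt.py <<'E'
from geo import *
Rt=tilt(40)
for dz in (.03,.005): go(button+dz*Rc[:,2]-Rt@[.007,0,-.012],Rt)
E
python3 bt.py
```

```text
t 17.55 pos [0.5163 0.061  0.329 ] F [ 0.2471 -0.0104 -0.0493] op -0.00014071429324364053 q [ 0.0185 -0.7291  2.1505 -0.0915  1.0325 -1.4299]
turn(tool) [-0.001  -0.0048 -0.0002] shift cm (tool now) [-10.2916   0.087    8.9758] (tool goal axes) [-10.2481   0.0757   9.0256]
t 17.55 pos [0.5163 0.061  0.329 ] F [ 0.2471 -0.0104 -0.0493] op -0.00014071429324364053 q [ 0.0185 -0.7291  2.1505 -0.0915  1.0325 -1.4299]
turn(tool) [-0.001  -0.0048 -0.0002] shift cm (tool now) [-9.8694  0.0894 11.4399] (tool goal axes) [-9.814   0.0757 11.4876]
```

Emit:
jog_arm(deltas=[[0,-0.005,0,-1.7,0,1.5,0],[0,0,0,-1.7,0,1.5,0],[0,0,0,-1.7,0,1.5,0],[0,0,0,-1.7,0,1.5,0],[0,0,0,-1.7,0,1.5,0],[0,0,0,-1.7,0.1,1.5,0],[0,0,0,0,0,0,0],[0,0,0,0,0,0,0]])

```text
t: 18.22
tool_pos: [0.6541, 0.0465, 0.3279]
tool_rot: [0.129, 2.439, -0.048]
contact_force: [0.6, 0.3, -0.5]
opening: 0.0003
```

```bash
python3 bt.py
python3 - <<'E'
from geo import *
s,d=vision.get_image('side');w,_=vision.get_image('wrist')
o=ctrl.get_obs();Rt=R.from_rotvec(o['tool_rot']).as_matrix();S=cam('side')
A=cv2.resize(s[120:270,210:370,::-1],(480,450),interpolation=cv2.INTER_CUBIC)
for p in (o['tool_pos']+Rt@[0,0,-.012],button):
    u,v=proj(S,p); cv2.circle(A,(int((u-210)*3),int((v-120)*3)),3,(0,0,255),-1)
B=np.zeros((450,320,3),'uint8'); B[:240]=cv2.resize(w[:,:,::-1],(320,240)); cv2.imwrite('pics/m.png',np.hstack([A,B]))
E
```

```text
t 18.2167 pos [0.6541 0.0465 0.3279] F [ 0.6483  0.3015 -0.5062] op 0.0003148200146585748 q [-0.0168 -0.3439  1.9045 -0.0746  0.8847 -1.4554]
turn(tool) [-0.0022  0.0014 -0.0021] shift cm (tool now) [0.2939 0.0988 0.04  ] (tool goal axes) [0.2936 0.0993 0.0407]
t 18.2167 pos [0.6541 0.0465 0.3279] F [ 0.6483  0.3015 -0.5062] op 0.0003148200146585748 q [-0.0168 -0.3439  1.9045 -0.0746  0.8847 -1.4554]
turn(tool) [-0.0022  0.0014 -0.0021] shift cm (tool now) [0.7315 0.1033 2.5014] (tool goal axes) [0.7278 0.0993 2.5027]
```

View pics/m.png

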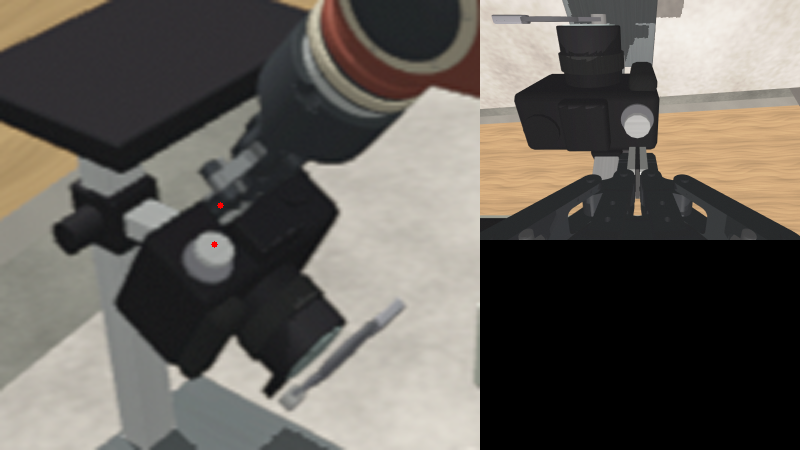

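The tips are in line above the button and the gripper is clear of the lamp panel; the cover is still open. I correct the offset and approach along the button's axis.

Emit:
jog_arm(deltas=[[0,0,0,0.3,0.1,0,0],[0,0,0,0.17,0,1.0,0],[0,0,0,0.14,0,0.8,0],[0,0,0,0.07,0,0.4,0],[0,0,0,0,0,0,0],[0,0,0,0,0,0,0]])

```text
t: 18.82
tool_pos: [0.6619, 0.0475, 0.307]
tool_rot: [0.128, 2.436, -0.047]
contact_force: [-0.3, -0.1, 0.3]
opening: -0.0001
```

Emit:
jog_arm(deltas=[[0,0,0,0.02,0,0.1,0],[0,0,0,0.02,0,0.1,0],[0,0,0,0,0,0,0],[0,0,0,0,0,0,0]])

```text
t: 19.15
tool_pos: [0.6632, 0.0474, 0.3065]
tool_rot: [0.128, 2.434, -0.047]
contact_force: [-0.2, 0.3, 0.5]
opening: -0.0
```

Emit:
jog_arm(deltas=[[0,0,0,0.02,0,0.1,0],[0,0,0,0.02,0,0.1,0],[0,0,0,0,0,0,0],[0,0,0,0,0,0,0]])

```text
t: 19.48
tool_pos: [0.6641, 0.0473, 0.3044]
tool_rot: [0.128, 2.435, -0.047]
contact_force: [-0.6, -0.4, 0.3]
opening: 0.0
```

```bash
cat > fr.py <<'E'
from geo import *
o=ctrl.get_obs(); Rt=R.from_rotvec(o['tool_rot']).as_matrix(); e=o['tool_pos']+Rt@[.011,0,-.012]
print("t",o['t'],"push-back along zc",o['contact_force']@Rc[:,2],"F",o['contact_force'],"edge rel button (cam mm)",Rc.T@(e-button)*1000)
E
python3 fr.py
```

```text
t 19.4833 push-back along zc 0.556071190396044 F [-0.6499 -0.3898  0.292 ] edge rel button (cam mm) [-4.3517  0.8129  4.8114]
```

Emit:
jog_arm(deltas=[[0,0,0,0.03,0,0.2,0],[0,0,0,0,0,0,0],[0,0,0,0,0,0,0]])

```text
t: 19.73
tool_pos: [0.6651, 0.0471, 0.3025]
tool_rot: [0.128, 2.435, -0.047]
contact_force: [0.4, -0.6, -1.0]
opening: -0.0001
```

```bash
python3 fr.py
```

```text
t 19.7333 push-back along zc -1.1398997601516447 F [ 0.4157 -0.5612 -1.0442] edge rel button (cam mm) [-4.3977  0.8136  2.6412]
```

Emit:
jog_arm(deltas=[[0,0,0,0.03,0,0.2,0],[0,0,0,0,0,0,0],[0,0,0,0,0,0,0]])

```text
t: 19.98
tool_pos: [0.6662, 0.047, 0.3008]
tool_rot: [0.128, 2.435, -0.047]
contact_force: [-0.0, -0.5, 0.1]
opening: -0.0001
```

```bash
python3 fr.py
```

```text
t 19.9833 push-back along zc 0.12485700188700319 F [-0.0424 -0.4853  0.1486] edge rel button (cam mm) [-4.3027  0.8103  0.647 ]
```

Emit:
jog_arm(deltas=[[0,0,0,0.03,0,0.15,0],[0,0,0,0,0,0,0],[0,0,0,0,0,0,0]])

```text
t: 20.23
tool_pos: [0.667, 0.047, 0.2997]
tool_rot: [0.128, 2.435, -0.047]
contact_force: [0.3, 0.3, 0.2]
opening: 0.0
```

```bash
python3 fr.py
```

```text
t 20.2333 push-back along zc 0.026982580583676835 F [0.2572 0.273  0.1627] edge rel button (cam mm) [-4.1716  0.8352 -0.7074]
```

Emit:
jog_arm(deltas=[[0,0,0,0.03,0,0.2,0],[0,0,0,0,0,0,0],[0,0,0,0,0,0,0]])

```text
t: 20.48
tool_pos: [0.6682, 0.0469, 0.2983]
tool_rot: [0.128, 2.434, -0.047]
contact_force: [-0.5, -0.1, 1.7]
opening: 0.0
```

```bash
python3 fr.py
```

```text
t 20.4833 push-back along zc 1.7504252841700072 F [-0.4912 -0.0595  1.7427] edge rel button (cam mm) [-3.8636  0.8493 -2.4936]
```

Emit:
jog_arm(deltas=[[0,0,0,0.03,0,0.2,0],[0,0,0,0,0,0,0],[0,0,0,0,0,0,0]])

```text
t: 20.73
tool_pos: [0.6693, 0.0468, 0.2966]
tool_rot: [0.128, 2.434, -0.047]
contact_force: [-1.9, 0.9, 1.5]
opening: -0.0005
```

```bash
python3 fr.py
```

```text
t 20.7333 push-back along zc 2.2522378615603955 F [-1.8539  0.8995  1.4826] edge rel button (cam mm) [-3.7417  0.8693 -4.4958]
```

Emit:
jog_arm(deltas=[[0,0,0,0.02,0,0.1,0],[0,0,0,0,0,0,0],[0,0,0,0,0,0,0]])

```text
t: 20.98
tool_pos: [0.6697, 0.0467, 0.2957]
tool_rot: [0.128, 2.434, -0.047]
contact_force: [-1.3, 0.2, 2.8]
opening: 0.0001
```

```bash
python3 fr.py
```

```text
t 20.9833 push-back along zc 3.0753028860960323 F [-1.3254  0.2108  2.7774] edge rel button (cam mm) [-3.7741  0.8715 -5.5148]
```

```bash
cat > av.py <<'E'
from geo import *
f=[]
for i in range(8): f.append(ctrl.get_obs()['contact_force']@Rc[:,2]); vision.get_image('side')
print("mean push",np.mean(f),"sd",np.std(f)); import fr
E
python3 av.py
```

```text
mean push 2.464205822429855 sd 0.43410219081490314
t 21.3833 push-back along zc 2.9007540987725187 F [-0.3083  1.9924  3.0542] edge rel button (cam mm) [-3.8214  0.8602 -5.5624]
```

Emit:
jog_arm(deltas=[[0,0,0,0.02,0,0.1,0],[0,0,0,0,0,0,0]])

```text
t: 21.55
tool_pos: [0.6702, 0.0467, 0.2952]
tool_rot: [0.128, 2.434, -0.047]
contact_force: [-4.0, 0.5, 5.2]
opening: 0.0002
```

```bash
python3 av.py
```

```text
mean push 6.280865214198265 sd 0.32188411025816
t 21.95 push-back along zc 7.190229947852629 F [-4.7424  0.8619  5.5279] edge rel button (cam mm) [-3.7049  0.8454 -6.2014]
```

The force jumped to 6.3 N with little travel, so the button is at the click. I ease off a hair and hold.

Emit:
jog_arm(deltas=[[0,0,0,0,0,-0.02,0],[0,0,0,0,0,0,0],[0,0,0,0,0,0,0],[0,0,0,0,0,0,0],[0,0,0,0,0,0,0],[0,0,0,0,0,0,0],[0,0,0,0,0,0,0],[0,0,0,0,0,0,0],[0,0,0,0,0,0,0],[0,0,0,0,0,0,0],[0,0,0,0,0,0,0],[0,0,0,0,0,0,0]])

```text
t: 22.95
tool_pos: [0.6701, 0.0467, 0.2952]
tool_rot: [0.128, 2.434, -0.047]
contact_force: [-3.5, 0.6, 4.9]
opening: 0.0003
```

```bash
python3 av.py
```

```text
mean push 6.501850891591228 sd 0.38969753423745784
t 23.35 push-back along zc 6.348439696836616 F [-4.1214  0.0935  4.9581] edge rel button (cam mm) [-3.7326  0.8702 -6.1825]
```

Emit:
jog_arm(deltas=[[0,0,0,0.03,0,0.2,0],[0,0,0,0.03,0,0.2,0],[0,0,0,0.02,0,0.1,0],[0,0,0,0,0,0,0],[0,0,0,0,0,0,0]])

```text
t: 23.77
tool_pos: [0.6725, 0.0465, 0.2913]
tool_rot: [0.128, 2.435, -0.047]
contact_force: [-7.5, -0.1, 7.8]
opening: 0.0001
```

```bash
python3 av.py
```

```text
mean push 11.385254215205826 sd 0.5187380888546228
t 24.1667 push-back along zc 10.457416975247215 F [-8.2844  1.1931  7.2467] edge rel button (cam mm) [ -3.5874   0.8772 -10.6347]
```

Emit:
jog_arm(deltas=[[0,0,0,0.03,0,0.15,0],[0,0,0,0,0,0,0]])

```text
t: 24.33
tool_pos: [0.673, 0.0464, 0.2906]
tool_rot: [0.128, 2.435, -0.047]
contact_force: [-12.3, 0.9, 10.7]
opening: -0.0
```

```bash
python3 av.py
```

```text
mean push 15.129977637691049 sd 0.3478452106571324
t 24.7333 push-back along zc 15.911678341587994 F [-13.5688   1.1507  10.5125] edge rel button (cam mm) [ -3.5041   0.9412 -11.5703]
```

At 15 N the button is bottomed out. I release it and back away to a clear spot.

Emit:
jog_arm(deltas=[[0,0,0,-0.05,0,-0.3,0],[0,0,0,-0.1,0,-0.7,0],[0,0,0,-0.17,0,-1.0,0],[0,0,0,-0.17,0,-1.0,0],[0,0,0,-0.17,0,-1.0,0],[0,0,0,1.4,0,-1.5,0],[0,0,0,1.4,0,-1.5,0],[0,0,0,1.4,0,-1.5,0],[0,0,0,1.4,0,-1.5,0],[0,0,0,1.0,0,-1.5,0],[0,0,0,0,0,0,0],[0,0,0,0,0,0,0]])

```text
t: 25.73
tool_pos: [0.554, 0.0589, 0.3391]
tool_rot: [0.127, 2.433, -0.047]
contact_force: [0.5, -0.2, 0.1]
opening: -0.0001
```

Run:
```python
from vs import *
print(o['t'],o['contact_force'],o['tool_pos']); vase((.466,.0255),.052)
S=cam('side'); s,d=vision.get_image('side'); k=(cloud(S,d)-lens)@Rc*1000
h=(d>0)&(k[...,2]>63)&(k[...,2]<85)&(k[...,1]>38)&(k[...,1]<75)&(k[...,0]>70)&(k[...,0]<112); print("button z now",np.percentile(k[h],[5,50,95],axis=0)[:,2],"(start 69.1 72.0 74.6)")
f=(d>0)&(k[...,0]>-14)&(k[...,0]<1)&(np.hypot(k[...,1],k[...,2]+60)<135)&(np.hypot(k[...,1],k[...,2]+60)>102)&(k[...,2]>-70); print("cover theta",np.percentile(np.arctan2(-k[f][:,1],k[f][:,2]+60),[10,50,90]),f.sum())
P=cloud(S,d)
a=np.load('pics/side0.npz'); m=(cv2.absdiff(s,a['im']).max(2)>40); print("changed px on board wares",[int(m[y0:y1,x0:x1].sum()) for x0,x1,y0,y1 in((205,250,370,455),(290,332,380,440),(252,308,435,480))])
```

```text
25.7333 [ 0.4506 -0.2394  0.1208] [0.554  0.0589 0.3391]
side 1232 z range [0.0523 0.1811]
(np.float64(0.062), array([0.4672, 0.0253]), 0.0345)
(np.float64(0.082), array([0.4661, 0.0249]), 0.0358)
(np.float64(0.102), array([0.4653, 0.027 ]), 0.0309)
(np.float64(0.122), array([0.4652, 0.027 ]), 0.0201)
(np.float64(0.142), array([0.466 , 0.0254]), 0.0133)
(np.float64(0.162), array([0.4661, 0.0254]), 0.0131)
top 271 z range [0.0523 0.1836]
(np.float64(0.062), array([0.4651, 0.0226]), 0.0406)
(np.float64(0.102), array([0.467 , 0.0236]), 0.0304)
(np.float64(0.122), array([0.4654, 0.0223]), 0.0207)
wrist 0
button z now [68.5557 71.891  74.2215] (start 69.1 72.0 74.6)
cover theta [1.3105 1.3283 1.3534] 39
changed px on board wares [38, 0, 0]
```

```bash
python3 -c "
from station import ctrl
print(ctrl.finish_job())"
```

```text
the job is handed in; nothing more can be done
None
```

I handed the job in at about 26 s of the 67 s allowed. All four steps were carried out in order; no verdict is reported back.

- **Cover:** it is open at about 1.33 rad by the last check (1.2 needed), with earlier readings of 1.32 to 1.42. It needed a second sweep. The shut fingertips sit about 12 mm behind the TCP, not 22 mm ahead as `ctrl.tcp_to_tips` says, so the first pass missed the tab. Three views showed the same offset, and I used the measured value from then on.
- **Vase:** it stands upright and released on the wheel at (0.466, 0.025), within about 3 mm of the measured wheel centre.
- **Shutter:** I held it at the click at about 6.4 N for roughly 1.8 s. I then pressed it fully to 15 N, past the 12 N end of its travel, and let it go. I judged the click and the full press from force and travel. The last check shows the button back at its starting height.
- **Rest of the scene:** at the end there was no contact force on the tool. The highest push I measured on the camera stand was about 17 N, against the 45 N limit. The tumbler and bowl look unchanged in the side view. A few pixels around the tall beaker differ (38), likely shadow or the vase that was moved, and I did not re-measure it.

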